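Set a mower engine for a cold start: fuel on, full choke

TASK

Get the cold mower engine on the bench ready to start: push the fuel tap's yellow handle round until it lies fully in line with the pipe, and push the red choke lever on through its half-choke notch until it is fully home at the full-choke stop at the far end of its slot. Only push with the fingers and do not force anything. Leave the bottle, the tools and the tray where they are.

Things in the scene. Friction and masses are not known exactly. Their poses are not given: they have to be found in the camera images.
- engine: Small green vertical-shaft mower engine on a blue steel bench stand, immovable, about 370 x 430 x 290 mm high. Origin: on the bench, 20 mm in front of the crankshaft axis. -x is its front (roughly towards the robot), +y its left, z up. Green shroud, 236 mm high, radius 112 mm about x 20, y 0 mm; black pull starter on it, 286 mm high, radius 80 mm.
- housing_top (a point): Middle of the steel gate plate (the choke lever's slot runs in it along engine y) on the black air-cleaner housing at the engine's front left. Plate 213 mm above the bench; housing 78 x 124 mm (engine x, y), 110 to 213 mm high. Two white marks beside the slot show run and half choke, a broad yellow mark shows full choke.
- tank_top (a point): Middle of the top of the white fuel tank at the engine's right, 205 x 85 mm (engine x, y), from 136 to 224 mm above the bench; its black cap reaches 242 mm.
- choke (a joint): Choke lever angle (rad): 0 run, leaning to the engine's left; about 0.25 half-choke notch; 0.46 full choke, a hard stop, leaning to its right. Pivot along engine x at x -115, y 60, z 118 mm in the engine frame. Sprung notches at all three places: at the knob about 9 N leaves run, then it snaps into half choke; about 10 N passes that notch, then it snaps on to full choke and stays.
- choke_knob (a point): Centre of the red knob on the choke lever: 24 mm along engine x, 14 mm across (in the swing), 32 mm along the lever; 142 mm from the pivot, about 257 mm above the bench. It travels 65 mm from run to full choke, along engine -y (towards the tank side), and rises and falls 4 mm. The bare lever below is 10 x 4 mm.
- fuel (a joint): Fuel tap handle angle (rad): 0 shut, handle crosswise to the copper pipe, pointing to the engine's front (-x); 1.57 fully open, a hard stop, handle in line above the pipe, pointing to the engine's right (-y, tank side). Opens counter-clockwise seen from above. Even friction, about 3 N at the handle's outer part; stays where left. May start turned a little.
- fuel_tip (a point): Point on the yellow fuel tap handle, 42 mm from its pivot, at mid height, 178 mm above the bench. The yellow grip reaches from 16 to 58 mm from the pivot, is 13 mm wide and 14 mm high (171 to 185 mm above the bench).
- fuel_pivot (a point): Point on the fuel tap's upright pivot axis at the handle's mid height, 178 mm above the bench, at x -115, y -100 mm in the engine frame (35 mm in front of the tank's front face). Below the handle the steel valve and copper pipe run along engine y: centre line 150 mm high, top at 162 mm, up to 12 mm to each side.
- oil: Blue plastic engine-oil bottle with white cap, 62 mm diameter, 165 mm high, standing loose in front of the engine; origin at the centre of its underside. To be left alone.
- plug_spanner: Steel spark-plug spanner standing on end: tube 25 mm diameter, 85 mm high, with a 110 mm cross bar 70 mm up; origin at the centre of its underside. To be left alone.
- screwdriver: Screwdriver 200 mm long lying loose on the bench, front left of the engine; origin under its middle. To be left alone.
- parts_tray: Steel parts tray 110 x 150 x 35 mm, loose on the bench at the engine's right; origin at the centre of its underside. To be left alone.

How it is judged:
By the outcome, as a careful person would: the job done as asked, in the order asked, and still so for the second after the job is handed in, with the robot touching nothing.
It also fails if it takes over 45 s, if anything falls off the work surface, if the arm or the gripper's body presses on something with over 40 N, if the wrist force passes 120 N, or if a joint passes its speed limit or range.

ROBOT

A 6-joint arm with a two-finger parallel gripper is mounted at the origin on the work surface. World frame = base frame: x ahead of the robot, y to its left, z up, the work surface at z = 0. Lengths are in m, angles in rad, forces in N, time in s.
With the tool pointing down it reaches from about 0.375 to 0.9 m from the base axis. Payload 3.1 kg.
Tool frame: the origin (TCP) lies at the very end of the fingers, on their centre line; the grasp point (between the pads) lies 19 mm behind it; z points along the fingers, y is the direction in which the jaws open and shut (so a half turn about z gives the same grasp; the last joint's range is limited). The gripper opens to 85 mm and grips with 20 to 120 N. Pads are 22 mm wide; open, the fingers measure 114 mm over their backs; the gripper's body (76 mm by 85 mm) begins 54 mm behind the grasp point. The pads swing forward as they close: fully open they stand 13 mm farther back than shut.
Start: joints at [0.945, 0.527, 1.433, -0, 1.181, -0.178], TCP at [0.271, 0.563, 0.231] pointing down, gripper open.
Joint ranges: [-3.08, 3.08], [-0.75, 2.2], [0.22, 2.44], [-1.43, 4.57], [0, 2.65], [-2.85, 2.85]. Speed limits (rad/s): [2.79, 2.79, 3.14, 3.14, 3.14, 3.14].

INTERFACE

Orientations are given as a unit quaternion [x, y, z, w].
In Python, from station import manip gives the robot as it stands. The module is installed in compiled form; this text tells all that it offers.
- The arm moves only by the tool send_rows, never from a script. Its argument "commands" is a list of rows, each an object with "delta_pos": the shift along the world's x, y, z in cm, a list of three; "yaw": the turn about the world's z in rad. A call has 1 to 10 rows; each row shifts and turns the pose as measured when the row begins; what a row does not reach is not made up. A row lasts 1/8 s, in which the tool goes at most 62.5 mm and 10.7 degrees, less where a joint would pass 70% of its speed; a pose out of reach is approached as far as the arm can. A call is refused whole if a number of a shift passes 6.25 or a number of a turn 0.188, either way. A call with a gripper value outside its range is refused whole. "grip" is the closure, from -1 (fully open) to 1 (shut), set as the call begins (left out, the last holds). The fingers move at their own pace and stop on an object; "force" is the grip in N (left out, the last holds). Time passes only in rows, so rows that do not move let the fingers close. It gives the time, the measured TCP pose, the force and the opening at its end, in the units of the state.
- manip.sense(): the state, without advancing time (a new reading comes with each control period).
- manip.snapshot(name): name is "side" or "top"; returns the picture (400x640x3 uint8, blue, green, red); there is no depth.
- manip.get_calibration(name): a dict with "fx", "fy", "cx", "cy" (pixels), "dist_coeffs" ([k1, k2, p1, p2, k3] as OpenCV has them; the pictures are not rectified), "world_to_cam" (4x4, takes a point from world to camera coordinates). Camera axes: x right, y down, z forward; pixel columns grow to the right and rows downward; lengths in m; the calibration is good to about 2 mm. A picture is of the moment at which its call begins. get_calibration takes no time and is no camera call.
- manip.sign_off(): hands the job in, once; it reports no verdict.
The state is a dict: "t": time; "q": joint angles; "qd": joint speeds; "tau": joint torques, N m; "tcp_pos": TCP position; "tool_rot": TCP orientation; "force": force on the tool from outside, world axes, zero at the start; "ft_torque": the same for the moment, N m; "finger_gap": opening from 0.0 (shut) to 1.0 (fully open).
Only numpy, scipy, OpenCV 4.12 (cv2) and the standard library are available. Lean on these libraries where they do the work, as an engineer would, in place of code of your own. Each camera call takes 0.05 s, during which the arm holds its last target. There are 200 camera calls.

## Working session

There is one attempt and no reset: what is moved stays moved. The work goes in short steps, Python scripts to look and compute and a tool call to move; the robot and the scene stay as the last step left them, time stands still between calls to the robot, and variables do not carry over. Pictures are saved under pics/ and viewed, about 8 in all and at most 12, crops included, and the job is handed in when it is done.

Besides the shell and the picture viewer there is one more tool, called after "Call:" by a JSON object that holds its "name" and its "arguments". send_rows: Moves the arm, as the interface text tells. Its arguments: {"type":"object","properties":{"commands":{"type":"array","items":{"type":"object","properties":{"delta_pos":{"type":"array","items":{"type":"number"}},"yaw":{"type":"number"}}}},"grip":{"type":"number"},"force":{"type":"number"}},"required":["commands"]}

```bash
mkdir -p pics; python3 - <<'E'
from station import manip
import cv2,numpy as np
for n in("top","side"):
    cv2.imwrite(f"pics/{n}0.png",manip.snapshot(n))
    c=manip.get_calibration(n);print(n,c["fx"],c["dist_coeffs"],np.round(np.linalg.inv(c["world_to_cam"]),3).tolist())
s=manip.sense();print(s["t"],s["tcp_pos"],s["tool_rot"],s["finger_gap"])
E
```

```text
top 372.98756421217183 [-0.07656128  0.          0.          0.          0.        ] [[0.028, -0.985, 0.17, 0.392], [-1.0, -0.027, 0.009, -0.025], [-0.004, -0.17, -0.985, 1.144], [0.0, 0.0, 0.0, 1.0]]
side 469.35012494053785 [0.01321454 0.         0.         0.         0.        ] [[0.981, -0.109, 0.16, 0.363], [-0.194, -0.571, 0.798, -1.09], [0.004, -0.813, -0.582, 0.918], [0.0, 0.0, 0.0, 1.0]]
0.1 [0.27020313 0.56284921 0.23043309] [ 2.22041334e-01  9.75036759e-01 -9.04656823e-04 -3.81469503e-04] 1.0006235207620287
```

View pics/top0.png

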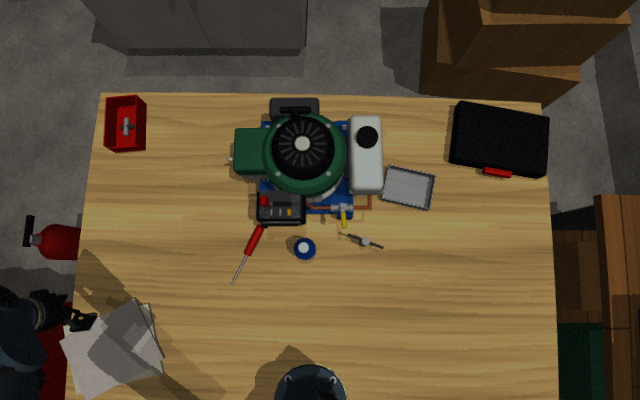

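View pics/side0.png

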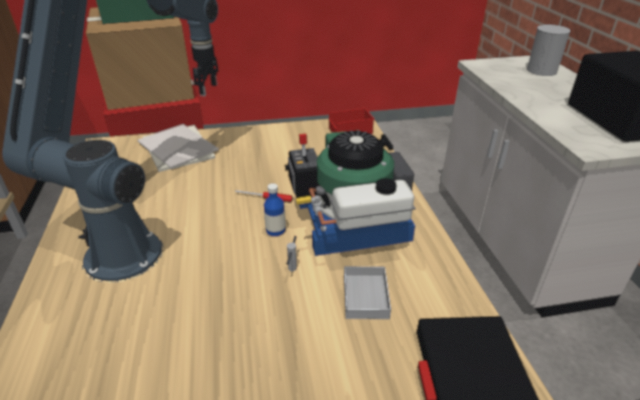

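The top view has image up = +x and image right = −y. The engine sits near (300,150), the tap handle near (344,215) and the choke knob near (264,200). The bottle, at (305,248), stands in front. I'll enlarge both views.

```bash
python3 - <<'E'
import cv2,numpy as np
a=cv2.imread("pics/top0.png")[90:260,225:390]; b=cv2.imread("pics/side0.png")[125:245,280:420]
cv2.imwrite("pics/c0.png",cv2.resize(a[85:170],None,fx=4.8,fy=4.8,interpolation=cv2.INTER_CUBIC))
cv2.imwrite("pics/c1.png",cv2.resize(b[:110,:80+40],None,fx=5,fy=5,interpolation=cv2.INTER_CUBIC))
E
```

```text
(no output)
```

View pics/c0.png

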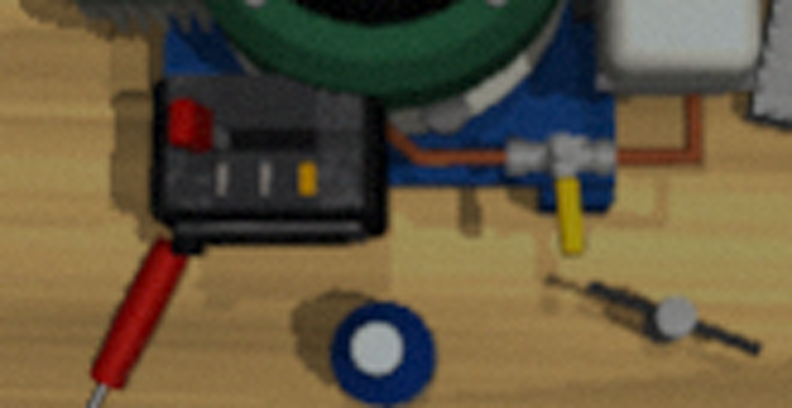

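View pics/c1.png

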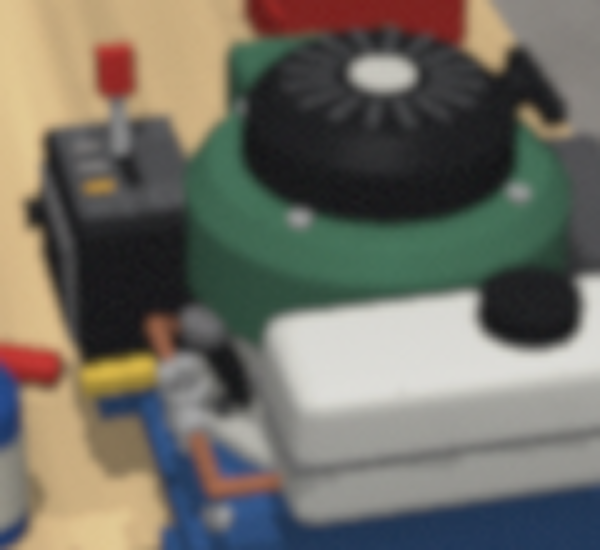

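Crop positions:

| Feature | c0 (top) | c1 (side) |
|---|---|---|
| Knob | (190,122) | (115,70) |
| Pivot | about (568,152) | – |
| Handle tip end | (571,250) | (82,378) |
| Bottle cap | (377,348) | – |
| Spanner | (677,318) | – |

In c0 the slot runs right, along −y, to the yellow mark.

```bash
cat > h.py <<'E'
from station import manip
import cv2,numpy as np
def ray(n,uv):
    c=manip.get_calibration(n);K=np.array([[c["fx"],0,c["cx"]],[0,c["fy"],c["cy"]],[0,0,1]])
    p=cv2.undistortPoints(np.array([[uv]],float),K,np.array(c["dist_coeffs"]))[0,0]
    M=np.linalg.inv(c["world_to_cam"]);return M[:3,3],M[:3,:3]@[p[0],p[1],1]
def atz(n,uv,z):
    o,d=ray(n,uv);return o+d*(z-o[2])/d[2]
def tri(a,b):
    (o,d),(p,e)=ray("top",a),ray("side",b)
    s=np.linalg.lstsq(np.c_[d,-e],p-o,rcond=None)[0];A,B=o+d*s[0],p+e*s[1];return (A+B)/2,np.linalg.norm(A-B)
E
python3 - <<'E'
from h import *
np.set_printoptions(precision=4,suppress=True)
T=lambda u,v:(225+u/4.8-.4,175+v/4.8-.4);S=lambda u,v:(280+u/5-.4,125+v/5-.4)
print("knob",tri(T(190,122),S(115,70)),atz("top",T(188,120),.273),atz("side",S(115,70),.257))
print("tip",tri(T(571,248),S(84,378)),atz("top",T(571,250),.182))
print("piv",atz("top",T(568,152),.185),"gripbase",atz("top",T(567,182),.185))
print("pipe",atz("top",T(420,158),.15),atz("top",T(690,158),.15))
print("plate corners",[atz("top",T(*p),.213) for p in((160,82),(380,82),(380,210),(160,210))])
print("bottle",atz("top",T(377,348),.165),"spanner",atz("top",T(677,318),.085),atz("top",T(590,288),.07),atz("top",T(758,348),.07))
print("tankfront",atz("top",T(610,85),.18),atz("top",T(760,85),.18))
E
```

```text
knob (array([0.5434, 0.118 , 0.2571]), np.float64(0.0010208192687754507)) [0.5422 0.1165 0.273 ] [0.5429 0.1181 0.257 ]
tip (array([ 0.4932, -0.0792,  0.1812]), np.float64(0.0007201879337903203)) [ 0.4924 -0.0792  0.182 ]
piv [ 0.5453 -0.0765  0.185 ] gripbase [ 0.5289 -0.0762  0.185 ]
pipe [0.5453 0.0047 0.15  ] [ 0.5493 -0.147   0.15  ]
plate corners [array([0.5726, 0.1423, 0.213 ]), array([0.5757, 0.0253, 0.213 ]), array([0.5074, 0.0229, 0.213 ]), array([0.5042, 0.1385, 0.213 ])]
bottle [0.4377 0.0244 0.165 ] spanner [ 0.4638 -0.1479  0.085 ] [ 0.4815 -0.0973  0.07  ] [ 0.4482 -0.1983  0.07  ]
tankfront [ 0.5839 -0.0991  0.18  ] [ 0.5862 -0.1816  0.18  ]
```

Checks hold: the knob triangulates at z 0.257, the reach from tip to pivot is about 54 mm, and the pivot-to-knob spacing is about 194 mm. Engine yaw is about 0.026. The tap comes first, so I close the fingers and travel high.

Call:
{"name": "send_rows", "arguments": {"commands": [{"delta_pos":[1,-2,3],"yaw":0.045},{"delta_pos":[2,-5,3],"yaw":0.045},{"delta_pos":[2.3,-6,3],"yaw":0.045},{"delta_pos":[2.3,-6,1],"yaw":0.045},{"delta_pos":[2.3,-6,0],"yaw":0.045},{"delta_pos":[2.3,-6,0],"yaw":0.045},{"delta_pos":[2.3,-6,0],"yaw":0.045},{"delta_pos":[2.3,-6,0],"yaw":0.045},{"delta_pos":[2.3,-5,0],"yaw":0.045},{"delta_pos":[2,-4,0],"yaw":0.045}], "grip": 1}}

```text
t: 1.35
tcp_pos: [0.4736, 0.0516, 0.3254]
tool_rot: [-0.012, 1.0, -0.003, 0.001]
force: [0.5, 0.3, 0.1]
finger_gap: -0.004
```

Call:
{"name": "send_rows", "arguments": {"commands": [{"delta_pos":[1.5,-4.2,0],"yaw":0},{"delta_pos":[1.3,-4.2,0],"yaw":0},{"delta_pos":[0,0,-3],"yaw":0},{"delta_pos":[0,0,-4],"yaw":0},{"delta_pos":[0,0,-4],"yaw":0},{"delta_pos":[0,0,0],"yaw":0}]}}

```text
t: 2.1
tcp_pos: [0.5031, -0.0401, 0.2117]
tool_rot: [-0.008, 1.0, -0.003, 0.001]
force: [-0.0, -0.1, 0.7]
finger_gap: 0.002
```

Call:
{"name": "send_rows", "arguments": {"commands": [{"delta_pos":[0,0,-2.5],"yaw":0},{"delta_pos":[0,0,-1.6],"yaw":0},{"delta_pos":[0,-1.0,0],"yaw":0},{"delta_pos":[0,-1.0,0],"yaw":0},{"delta_pos":[0,-1.0,0],"yaw":0}]}}

```text
t: 2.72
tcp_pos: [0.5072, -0.0708, 0.1761]
tool_rot: [-0.009, 1.0, -0.003, 0.006]
force: [1.3, 5.2, -0.8]
finger_gap: -0.0
```

```bash
python3 - <<'E'
from h import *
a=manip.snapshot("top")[160:250,260:400];b=manip.snapshot("side")[110:230,270:370]
cv2.imwrite("pics/d.png",np.hstack([cv2.resize(a,(560,360),interpolation=3),cv2.resize(b,(240,360)[:1]+(360,) if 0 else (300,360),interpolation=3)])[:, :800])
print(manip.sense()["tcp_pos"],manip.sense()["force"])
E
```

```text
[ 0.50737659 -0.07202777  0.17604855] [-0.69884652  2.87612771  0.16038449]
```

View pics/d.png

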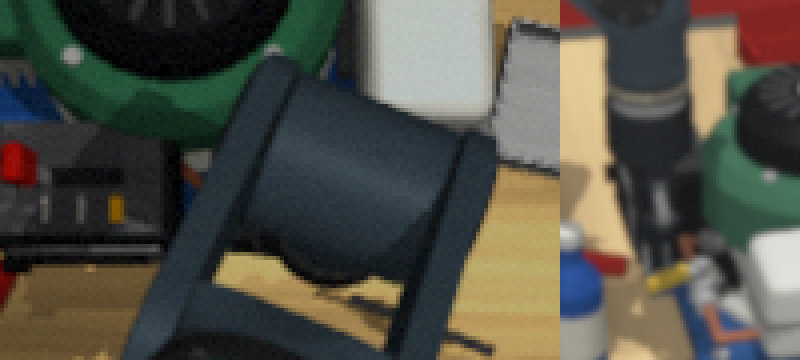

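The top view is blocked by the wrist. The side view shows the closed finger on the handle's +y side at about (665,270), and about 3 N is felt, which matches the tap's friction. I'll follow the arc.

Call:
{"name": "send_rows", "arguments": {"commands": [{"delta_pos":[-0.3,-0.6,-0.4],"yaw":0},{"delta_pos":[-0.2,-0.7,-0.2],"yaw":0},{"delta_pos":[0.2,-0.8,0],"yaw":0},{"delta_pos":[0.3,-0.8,0],"yaw":0},{"delta_pos":[0.4,-0.7,0],"yaw":0}]}}

```text
t: 3.45
tcp_pos: [0.5099, -0.1093, 0.17]
tool_rot: [-0.009, 1.0, -0.003, 0.004]
force: [-2.2, 2.6, -0.5]
finger_gap: 0.0
```

Call:
{"name": "send_rows", "arguments": {"commands": [{"delta_pos":[0.6,-0.5,0],"yaw":0},{"delta_pos":[0.6,-0.3,0],"yaw":0},{"delta_pos":[0.3,0,0],"yaw":0}]}}

```text
t: 3.82
tcp_pos: [0.5252, -0.1193, 0.1695]
tool_rot: [-0.009, 1.0, -0.004, 0.003]
force: [-2.3, -0.3, 0.4]
finger_gap: 0.003
```

Call:
{"name": "send_rows", "arguments": {"commands": [{"delta_pos":[0.4,0,0],"yaw":0},{"delta_pos":[0.3,0,0],"yaw":0}]}}

```text
t: 4.08
tcp_pos: [0.5326, -0.1206, 0.1696]
tool_rot: [-0.009, 1.0, -0.005, 0.003]
force: [-3.1, -1.0, -0.2]
finger_gap: 0.004
```

Call:
{"name": "send_rows", "arguments": {"commands": [{"delta_pos":[0.3,0,0],"yaw":0},{"delta_pos":[0.2,0,0],"yaw":0}]}}

```text
t: 4.32
tcp_pos: [0.5328, -0.1206, 0.1695]
tool_rot: [-0.011, 1.0, -0.005, -0.003]
force: [-6.3, -1.7, 4.2]
finger_gap: -0.004
```

Call:
{"name": "send_rows", "arguments": {"commands": [{"delta_pos":[0.4,0,0],"yaw":0},{"delta_pos":[0.3,0,0],"yaw":0}]}}

```text
t: 4.58
tcp_pos: [0.5327, -0.1207, 0.1697]
tool_rot: [-0.012, 1.0, -0.005, -0.012]
force: [-9.6, -1.9, 5.7]
finger_gap: 0.001
```

The tap is at its stop: no further motion while the force rises from 3 to 10 N. I back off, rise and go to the choke.

Call:
{"name": "send_rows", "arguments": {"commands": [{"delta_pos":[-1.5,0,0],"yaw":0},{"delta_pos":[-1.0,0,0],"yaw":0},{"delta_pos":[0,0,4],"yaw":0},{"delta_pos":[0,0,5],"yaw":0},{"delta_pos":[0,0,6],"yaw":0},{"delta_pos":[0,5,1.5],"yaw":0},{"delta_pos":[0,6,0],"yaw":0},{"delta_pos":[0,6,0],"yaw":0},{"delta_pos":[0,6,0],"yaw":0},{"delta_pos":[0,5,0],"yaw":0}]}}

```text
t: 5.82
tcp_pos: [0.5185, 0.1635, 0.3461]
tool_rot: [-0.008, 1.0, -0.006, 0.007]
force: [-0.2, 0.1, 0.5]
finger_gap: 0.003
```

```bash
python3 - <<'E'
from h import *
t=manip.snapshot("top");b=manip.snapshot("side")
cv2.imwrite("pics/e.png",np.hstack([cv2.resize(t[170:250,265:385],(480,320),interpolation=3),cv2.resize(b[140:220,280:360],(320,320),interpolation=3)]))
s=manip.sense();print(s["tcp_pos"],s["tool_rot"],s["force"])
E
```

```text
[0.51797018 0.16598901 0.34598302] [-0.01032737  0.99990958 -0.00521622  0.00685323] [-0.12401666 -0.37481901 -0.11137157]
```

View pics/e.png

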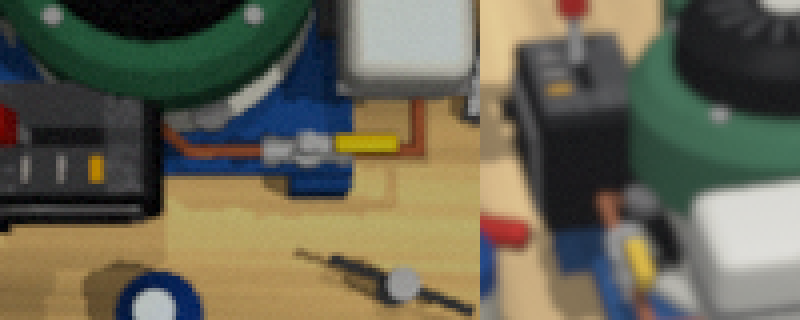

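The yellow handle runs (335–398, 143) in the top crop, parallel to the pipe and in line with it; the small row offset is height parallax. Next is the choke, from the +y side.

Call:
{"name": "send_rows", "arguments": {"commands": [{"delta_pos":[2.5,0,0],"yaw":0},{"delta_pos":[0,0,-3],"yaw":0},{"delta_pos":[0,0,-3.5],"yaw":0},{"delta_pos":[0,0,-3],"yaw":0},{"delta_pos":[0,-1.0,-0.3],"yaw":0},{"delta_pos":[0,-0.8,0],"yaw":0},{"delta_pos":[0,-0.5,0],"yaw":0}]}}

```text
t: 6.8
tcp_pos: [0.5498, 0.1404, 0.2504]
tool_rot: [-0.011, 1.0, -0.004, 0.016]
force: [-0.7, 0.5, 0.8]
finger_gap: -0.004
```

Call:
{"name": "send_rows", "arguments": {"commands": [{"delta_pos":[-0.4,-0.5,-0.4],"yaw":0},{"delta_pos":[0,-0.4,0],"yaw":0},{"delta_pos":[0,-0.4,0],"yaw":0}]}}

```text
t: 7.18
tcp_pos: [0.5472, 0.1315, 0.2492]
tool_rot: [-0.009, 1.0, 0.002, 0.02]
force: [1.1, 8.0, 0.1]
finger_gap: 0.003
```

Call:
{"name": "send_rows", "arguments": {"commands": [{"delta_pos":[0,-0.5,-0.1],"yaw":0},{"delta_pos":[0,-0.5,-0.1],"yaw":0},{"delta_pos":[0,-0.5,0],"yaw":0}]}}

```text
t: 7.55
tcp_pos: [0.5475, 0.1185, 0.2496]
tool_rot: [-0.01, 1.0, 0.004, 0.022]
force: [-0.5, -0.7, 0.5]
finger_gap: -0.001
```

Run is left and the lever has snapped ahead. I continue gently toward the half-choke notch.

Call:
{"name": "send_rows", "arguments": {"commands": [{"delta_pos":[-0.1,-0.7,-0.2],"yaw":0},{"delta_pos":[0,-0.7,-0.1],"yaw":0},{"delta_pos":[0,-0.6,0],"yaw":0},{"delta_pos":[0,-0.4,0],"yaw":0}]}}

```text
t: 8.05
tcp_pos: [0.5458, 0.0946, 0.2461]
tool_rot: [-0.009, 1.0, 0.007, 0.022]
force: [-1.2, 10.3, 1.8]
finger_gap: -0.004
```

Call:
{"name": "send_rows", "arguments": {"commands": [{"delta_pos":[0,-0.5,0],"yaw":0},{"delta_pos":[0,-0.5,0],"yaw":0},{"delta_pos":[0,-0.5,0],"yaw":0}]}}

```text
t: 8.43
tcp_pos: [0.5457, 0.0851, 0.2459]
tool_rot: [-0.008, 1.0, 0.013, 0.022]
force: [-0.2, -0.3, 0.2]
finger_gap: -0.003
```

Half choke is passed. I push on to the stop to be sure it is home.

Call:
{"name": "send_rows", "arguments": {"commands": [{"delta_pos":[0,-0.6,0],"yaw":0},{"delta_pos":[0,-0.5,0],"yaw":0},{"delta_pos":[0,-0.4,0],"yaw":0}]}}

```text
t: 8.8
tcp_pos: [0.5456, 0.0737, 0.2458]
tool_rot: [-0.006, 1.0, 0.02, 0.022]
force: [1.8, 17.2, -0.3]
finger_gap: -0.0
```

Call:
{"name": "send_rows", "arguments": {"commands": [{"delta_pos":[0,-0.3,0],"yaw":0}]}}

```text
t: 8.93
tcp_pos: [0.5457, 0.0742, 0.246]
tool_rot: [-0.005, 0.999, 0.024, 0.022]
force: [2.3, 11.1, -0.2]
finger_gap: -0.005
```

```bash
python3 - <<'E'
from h import *
s=manip.sense();print(s["tcp_pos"],s["tool_rot"],s["force"])
b=manip.snapshot("side")
cv2.imwrite("pics/f.png",cv2.resize(b[100:200,270:370],(600,600),interpolation=3))
E
```

```text
[0.54565848 0.07422308 0.24596525] [-0.00467864  0.99944823  0.02399847  0.02248158] [ 2.32904957 11.11210476 -0.16764747]
```

View pics/f.png

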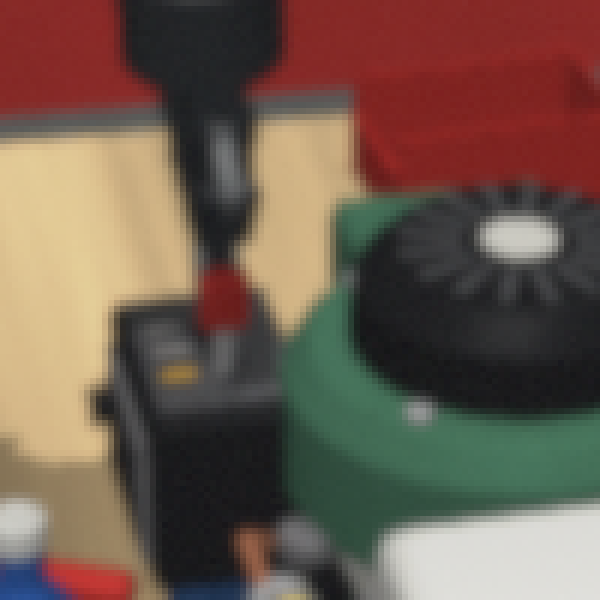

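The knob, at (223,298) in the crop, is beside the yellow mark and resisted 17 N without moving, so it is at the stop. I retreat and measure.

Call:
{"name": "send_rows", "arguments": {"commands": [{"delta_pos":[0,2,0],"yaw":0},{"delta_pos":[0,4,0],"yaw":0},{"delta_pos":[0,4,2],"yaw":0},{"delta_pos":[0,3,5],"yaw":0},{"delta_pos":[-3,3,4],"yaw":0},{"delta_pos":[-3,5,0],"yaw":0},{"delta_pos":[-3,5,0],"yaw":0},{"delta_pos":[0,0,0],"yaw":0}]}}

```text
t: 9.98
tcp_pos: [0.455, 0.3358, 0.3597]
tool_rot: [-0.001, 0.999, 0.023, 0.024]
force: [-0.3, -1.2, 0.6]
finger_gap: -0.001
```

```bash
python3 - <<'E'
from h import *
t=manip.snapshot("top");b=manip.snapshot("side")
cv2.imwrite("pics/g.png",np.hstack([cv2.resize(t[175:245,250:350],(500,350),interpolation=3),cv2.resize(b[130:200,285:345],(300,350),interpolation=3)]))
# red knob centroids (blobs near the housing)
for n,im,(r0,r1,c0,c1) in(("top",t,(180,225,255,310)),("side",b,(135,165,290,325))):
    p=im[r0:r1,c0:c1].astype(int);m=(p[...,2]>110)&(p[...,1]<70)&(p[...,0]<80)
    y,x=np.nonzero(m);print(n,len(x),x.mean()+c0,y.mean()+r0)
    if n=="top":k=(x.mean()+c0,y.mean()+r0)
    else:l=(x.mean()+c0,y.mean()+r0)
print(tri(k,l),manip.sense()["tcp_pos"],manip.sense()["force"])
E
```

```text
top 32 291.5 199.5
side 27 306.55555555555554 147.74074074074073
(array([0.54470737, 0.05134828, 0.26360817]), np.float64(0.002241656257012153)) [0.45707549 0.33330391 0.35928135] [-0.27916143  0.45930773 -0.0537076 ]
```

View pics/g.png

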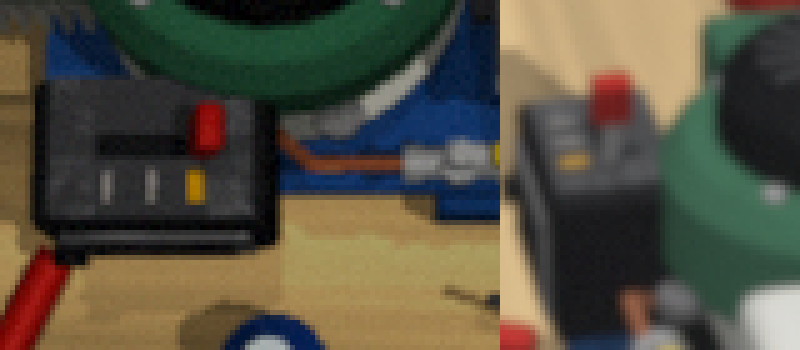

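The knob, at (208,128) in the top crop, is at the yellow end of the slot. It has travelled about 66 mm (65 expected), and the arm is clear of everything. Handing in.

```bash
python3 -c "
from station import manip
print(manip.sign_off(),manip.sense()['t'])"
```

```text
the job is handed in; nothing more can be done
the job is handed in; nothing more can be done
```

The engine is ready to start: the fuel tap is fully open and the choke is at full choke. I did the tap first, then the choke, using only the closed fingers, and the job took about 10 s of robot time.

- **Fuel tap:** I pushed the yellow handle round until it stopped moving, with the force rising from 3 N to about 10 N. The pictures taken straight after show it in line with the pipe.
- **Choke:** I pushed the lever through half choke to the end stop, where it held against about 17 N without moving. Afterwards the knob measured about 66 mm from where it started (65 mm expected), level with the yellow mark, and it stayed there once I let go.
- **Disagreement:** at the choke stop the finger position read about 6 mm short of my estimate. The knob measurement after backing off settled that it was home. That measurement also put the knob about 6 mm higher than listed, most likely because the image code picked up only the bright part of the knob.
- **Other objects:** the arm was clear of everything at hand-in, and the largest force I saw at the end of any move was about 17 N. I did not go near the bottle, tools or tray, but I also did not measure their positions again at the end.

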